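# Unclamp a casting fixture and demould a puppet head

### The arm

A 6-joint arm with a two-finger parallel gripper is mounted at the origin on the work surface. World frame = base frame: x ahead of the robot, y to its left, z up, the work surface at z = 0. Lengths are in m, angles in rad, forces in N, time in s.
With the tool pointing down it reaches from about 0.275 to 0.825 m from the base axis. Payload 4.9 kg.
Tool frame: the origin (TCP) lies midway between the tips of the shut fingers; the grasp point (between the pads) lies 19 mm behind it; y points along the fingers, z is the direction in which the jaws open and shut, and the axes are right-handed (so a half turn about y gives the same grasp; the last joint's range is limited). The gripper opens to 85 mm and grips with 20 to 120 N. Pads are 22 mm wide; open, the fingers measure 114 mm over their backs; the gripper's body (76 mm by 85 mm) begins 54 mm behind the grasp point. The pads swing forward as they close: fully open they stand 13 mm farther back than shut.
Start: joints at [-0.134, 0.326, -0.193, 1.052, 0, 1.437], TCP at [0.55, 0, 0.231] pointing down, gripper open.
Joint ranges: [-2.65, 2.65], [-0.97, 1.79], [-1.3, 1.35], [-1.93, 2.1], [-1.47, 1.37], [-3.14, 3.14]. Speed limits (rad/s): [2.57, 2.57, 3.14, 3.14, 3.14, 3.14].

### API

Orientations are given as a unit quaternion [w, x, y, z].
In Python, from station import r, hand, inverse_kinematics, get_obs, imaging, hand_in gives the robot as it stands. The module is installed in compiled form; this text tells all that it offers. Calls block until the motion is done:
- r.move_to(position, orientation): joint-space move of the TCP to a pose.
- r.move_straight(position, ori=None, speed=0.15, until_force=None): straight line of the TCP; ori=None keeps the orientation; speed is the mean speed in m/s. With until_force (N) it stops when the force on the tool has changed by that much, and returns True; else False.
- r.move_joints(angles): joint-space move.
- hand.open_jaws() and hand.close(grip_force=None): open the fingers fully, or close them until they stop; grip_force is the grip in N (None keeps the last).
- r.hold(seconds).
- inverse_kinematics(position, orientation): joint angles nearest the present ones, or None.
- get_obs(): the state.
- imaging.snapshot(name): name is "scene" or "side" or "wrist"; returns a dict with "img" (480x640x3 uint8, red, green, blue), "vfov" (degrees; the focal length in pixels is half the picture's height over the tangent of half this angle, whatever the lens; pixels are square), "cx", "cy" (the principal point, pixels), "R" (3x3) and "t" (3): a world point X has camera coordinates R X + t. Camera axes: x right, y down, z forward; pixel columns grow to the right and rows downward; lengths in m; the calibration is good to about 2 mm. A picture is of the moment at which its call begins. There is no depth.
A pose or a line that the arm cannot do raises r.Unreachable and nothing moves.
- hand_in(): hands the job in, once; it reports no verdict.
The state is a dict: "clock": time; "qpos": joint angles; "joint_velocities": joint speeds; "effort": joint torques, N m; "tool_pos": TCP position; "tcp_rot": TCP orientation; "force": force on the tool from outside, world axes, zero at the start; "torque": the same for the moment, N m; "opening": opening from 0.0 (shut) to 1.0 (fully open).
Only numpy, scipy, OpenCV 4.12 (cv2) and the standard library are available. Lean on these libraries where they do the work, as an engineer would, in place of code of your own. Each camera call takes 0.05 s, during which the arm holds its last target.

### The job

Work the ratchet lever of the casting fixture back and forth, never pushing the half-moon washer itself, until that washer is clear of the lid's tab. Swing the lid open past vertical so that it stays open by itself, lift the cast head out by its pouring stub and stand it upright on the free part of the wooden board. Do not knock over or push away the head already on the board or the pot, small jar and tape around.

Things in the scene. Friction and masses are not known exactly. Their poses are not given: they have to be found in the camera images.
- fixture: Casting fixture fixed to the table (place and yaw vary): dark steel plate 150 (x) x 260 (y) x 12 mm, origin at its underside centre, x away from the robot at yaw 0. Open aluminium lower mould shell 110 x 110 mm centred at (0, -60) mm, walls 10 mm, inner floor 22 and rim 57 mm above the table. Upright bolt axis at (0, 55) mm. Two 12 mm stop pins, 88 mm high, at (+-50, 111) mm, limit the lever.
- bolt (a joint): Turn of the clamp bolt, rad, 0 to 4.4 (end stop), counter-clockwise from above (loosening) positive. It carries a steel half-moon washer (half disc of radius 58 mm, 5 mm thick, underside 64.5 mm above the table) that lies over the lid's tab and locks the lid shut. Starts at 0 to 0.5; the tab is clear from 3.0 to the end stop. Friction of 0.4 N m holds it where it is left.
- bolt_axis (a point): Point on the bolt's axis, on top of the half-moon washer, 69.5 mm above the table.
- lever (a joint): Swing of the ratchet lever about the bolt's axis, rad, -0.55 to 0.55 (stop pins), counter-clockwise from above positive; at 0 it points along the fixture's +y. Moved counter-clockwise it takes the bolt along, clockwise it clicks back freely. 20 teeth a turn: a swing from stop to stop gains 3 teeth (0.94 rad); up to 0.31 rad of it is idle. Starts at -0.45 to 0.45. 4 N at the grip turns the bolt.
- lever_grip (a point): On the axis of the lever's black upright grip, a round post of 20 mm diameter, 118 mm from the bolt's axis, which rises from the steel arm (arm's top 87 mm above the table) to 128 mm; this point is at 112 mm. z up. The grip does not turn on the arm.
- lid (a joint): Opening of the clamshell lid, rad: 0 shut, 1.92 fully open (stop). It is hinged at the back along the fixture's y and swings up and away in +x. It falls shut below about 1.17 and falls open, gently damped, beyond. It weighs about 0.45 kg.
- lid_hinge (a point): On the lid's hinge axis, at its middle, (55, -60, 57) mm in the fixture's frame. The axes are the lid's: y along the hinge; with the lid shut they are the fixture's.
- lid_handle (a point): Middle of the lid's handle: round black bar, 12 mm diameter, along the hinge's direction, 70 mm clear between two pillars, 34 mm above the lid's top near its front edge; at (-100, 0, 69) mm in the hinge's frame. The lid is a hollow aluminium shell 110 x 110 x 35 mm with a 20 x 18 mm tab on its +y side. Shut, its top is 92 mm and the bar 126 mm above the table.
- cast: The cast in the mould: pale tan puppet dog's head with a flat round foot 40 mm across, body 52 mm across, a snout to +x reaching 38 mm from the axis, and on top an upright round pouring stub, 18 mm diameter, 34 to 64 mm above the foot. Origin at the foot's centre, z up. 50 to 100 g. Stands on the mould's inner floor within 4 mm of the middle, yaw within 0.6 of the fixture's.
- board: Pale wooden board lying on the table, 150 (x) x 170 (y) x 18 mm, heavy; origin at its underside centre. The free part is the half on its +y side.
- old_cast: A trimmed cast head without stub, 34 mm high, otherwise alike, that already stands on the board's -y half. Origin at the centre of its foot.
- tape: Roll of brown tape lying flat, 100 mm across, 45 mm high; origin at its underside centre.
- pot: Clear lidded pot, 60 mm across, 55 mm high, in front of the robot; origin at its underside centre.
- phial: Small brown jar with a black cap, 36 mm across, 50 mm high, between fixture and board; origin at its underside centre.
Mind the look-alikes: they are no part of the job. What is shaped like the old_cast but blue or purple is not meant.

How it is judged:
On the way, in this order (a step that is already met when the one before it is completed fails the run):
1. the half-moon washer has been turned clear of the lid's tab (value of joint bolt above 2.9 rad), for 0.2 s.
2. the lid has been swung fully open, past vertical (value of joint lid above 1.75 rad), for 0.2 s.
3. the cast has been lifted out of the mould (height (world z) of cast above 0.06 m), for 0.1 s.
At the end, for the whole second after the job is handed in: The bolt stays turned beyond 2.9 rad, its washer clear of the tab, the lid rests open beyond 1.75 rad, and the cast stands released and still on the board: its foot on the board's top (within 4 mm), its axis over the board, tilt under 0.15 rad; the other cast still stands (value of joint bolt above 2.9 rad and value of joint lid above 1.75 rad and x of cast in the frame of board between -0.07 and 0.07 m and y of cast in the frame of board between -0.08 and 0.08 m and z of cast in the frame of board between 0.014 and 0.022 m and angle between each of cast, old_cast's own z axis and vertical below 0.15 rad and linear speed of cast below 0.02 m/s); the robot touches nothing.
It fails at once if the half-moon washer is pushed directly by the fingers (over 3 N) instead of by the lever (contact force between the fingers and bolt above 3 N).
It fails at once if the head already on the board is pushed more than 20 mm or tipped over (distance of old_cast from where it was at the start of the episode above 0.02 m or angle between old_cast's own z axis and vertical above 0.5 rad).
It fails at once if the cast is dropped on its side (angle between cast's own z axis and vertical above 1 rad).
It fails at once if the tape, pot or small jar is pushed more than 30 mm or tipped over (distance of any of tape, pot, phial from where it was at the start of the episode above 0.03 m or angle between any of pot, phial's own z axis and vertical above 0.5 rad).
It also fails if it takes over 69 s, if anything falls off the work surface, if the arm or the gripper's body presses on something with over 40 N, if the wrist force passes 120 N, or if a joint passes its speed limit or range.

## Working session

There is one attempt and no reset: what is moved stays moved. The work goes in short steps, each a Python script; the robot and the scene stay as the last script left them, time stands still between calls to the robot, and variables do not carry over. Pictures are saved under pics/ and viewed, and the job is handed in when it is done.

```bash
mkdir -p pics
python3 - <<'E'
from station import *
import cv2
o=get_obs()
for k,v in o.items(): print(k,v)
for n in ["scene","side","wrist"]:
    s=imaging.snapshot(n); cv2.imwrite(f"pics/{n}0.png",s["img"][:,:,::-1]); print(n,s["vfov"],s["cx"],s["cy"],s["R"],s["t"])
E
ls
```

```text
clock 0.0
qpos [-1.34242920e-01  3.26943293e-01 -1.93573395e-01  1.05199118e+00
  1.26228480e-05  1.43660037e+00]
joint_velocities [-0.00024738 -0.00106232  0.0004553   0.00143364  0.00090475 -0.00158568]
effort [-1.24197268e-03 -4.43398941e+01  2.62443137e+01  1.56443648e-02
 -1.97191571e-04 -6.55614656e-06]
tool_pos [5.49428445e-01 6.89045936e-05 2.30506130e-01]
tcp_rot [ 0.49962484 -0.5003513   0.50049556 -0.49952756]
force [-0.12774274  0.8988154  -0.61550203]
torque [ 0.01839827 -0.01920418 -0.04337488]
opening 0.9998613691847021
scene 42.49476577968633 316.364375985313 236.74659521149883 [[-0.08066675  0.99658252 -0.01778104]
 [ 0.64139245  0.03824486 -0.76625913]
 [-0.76296042 -0.07321626 -0.64228559]] [ 0.13793841 -0.25056883  1.71719258]
side 52.324802558005764 319.5961482320136 229.22883896585134 [[ 0.93510027 -0.35371718  0.02171744]
 [-0.23048963 -0.65359262 -0.72089612]
 [ 0.2691877   0.66910451 -0.69270277]] [-0.50938639  0.12846773  1.2450217 ]
wrist 58.70735124697765 317.913727150305 234.65490639337108 [[ 9.99997943e-01  1.09177597e-04 -2.02518251e-03]
 [ 7.00803121e-04 -9.55643528e-01  2.94524969e-01]
 [-1.90319703e-03 -2.94525782e-01 -9.55641639e-01]] [-0.54971791 -0.03910528  0.38053766]
pics
```

View pics/scene0.png

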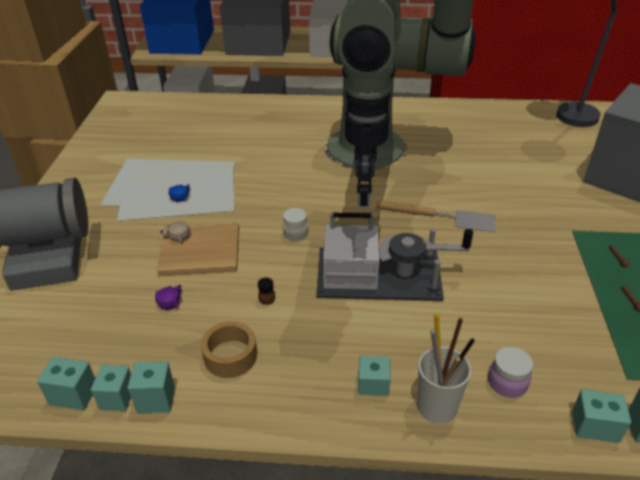

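View pics/side0.png

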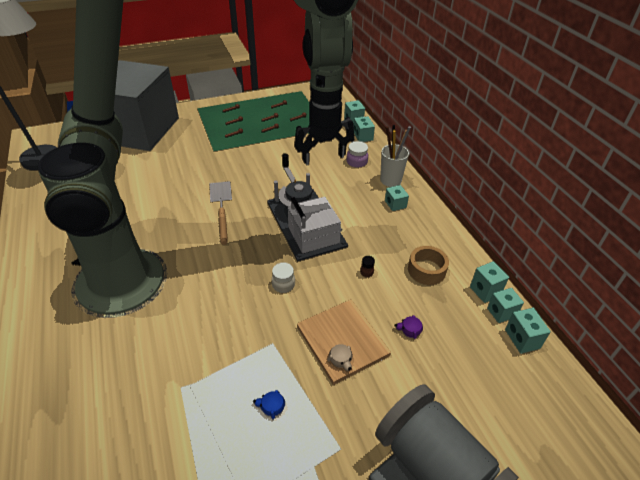

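View pics/wrist0.png

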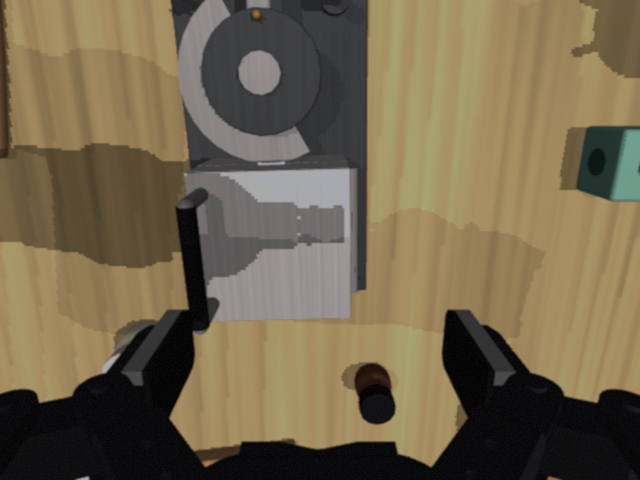

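```bash
cat > h.py <<'E'
from station import *
import cv2, numpy as np
from scipy.spatial.transform import Rotation as Rn
from scipy.optimize import least_squares
def K(s):
    f=240/np.tan(np.radians(s["vfov"])/2); return f,s["cx"],s["cy"]
def proj(s,X):
    X=np.atleast_2d(X); c=X@np.array(s["R"]).T+np.array(s["t"]); f,cx,cy=K(s)
    return np.c_[cx+f*c[:,0]/c[:,2], cy+f*c[:,1]/c[:,2]]
def ray(s,u,v,z):
    f,cx,cy=K(s); R=np.array(s["R"]); t=np.array(s["t"])
    d=R.T@np.array([(u-cx)/f,(v-cy)/f,1]); o=-R.T@t
    return o+d*(z-o[2])/d[2]
def crop(name,img,x0,y0,x1,y1,k):
    cv2.imwrite("pics/"+name,cv2.resize(img[y0:y1,x0:x1,::-1],None,fx=k,fy=k,interpolation=cv2.INTER_CUBIC))
E
python3 - <<'E'
from h import *
import pickle
S={n:imaging.snapshot(n) for n in ["scene","side","wrist"]}
pickle.dump(S,open("S0.pkl","wb"))
crop("sc_fix.png",S["scene"]["img"],300,180,500,310,4)
crop("si_fix.png",S["side"]["img"],250,140,400,290,4)
crop("sc_board.png",S["scene"]["img"],140,180,320,315,4)
E
```

```text
(no output)
```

View pics/sc_fix.png

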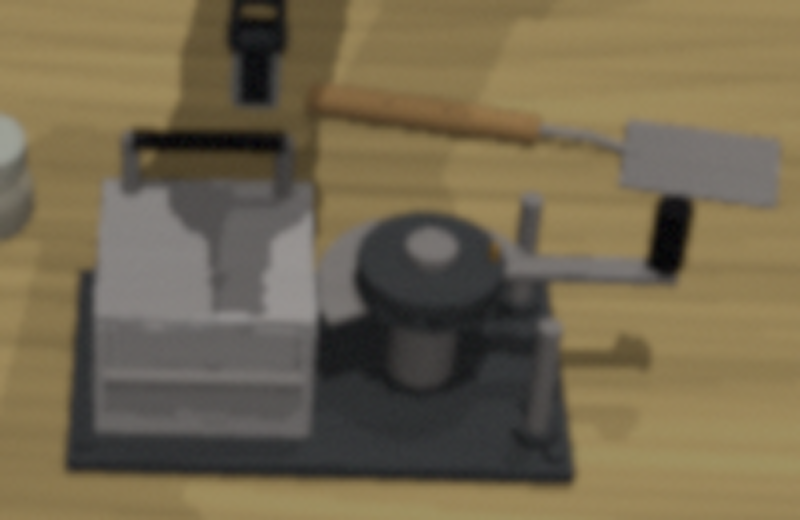

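View pics/si_fix.png

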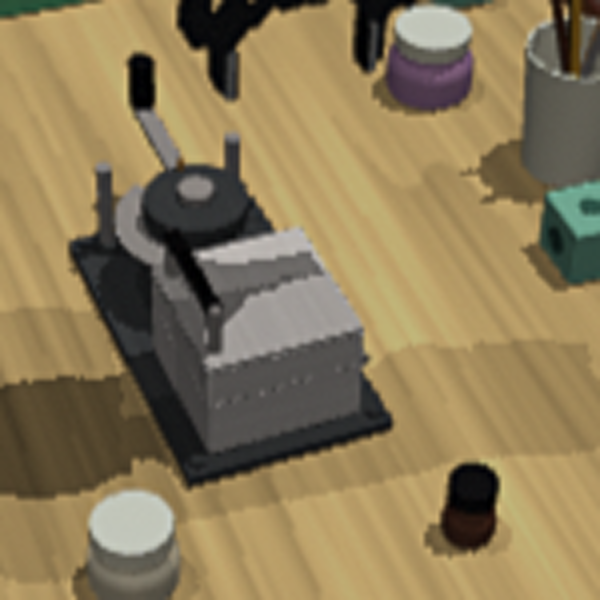

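View pics/sc_board.png

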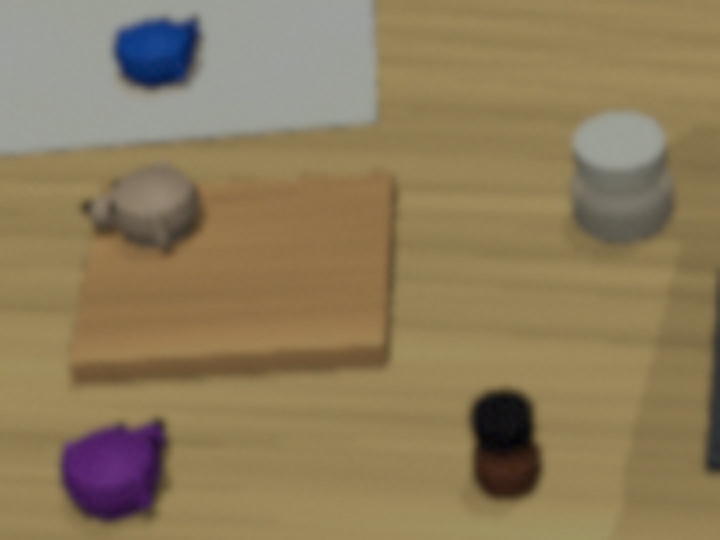

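```bash
cat > fit.py <<'E'
from h import *
import pickle
S=pickle.load(open("S0.pkl","rb"))
C={"scene":(300,180,4),"side":(250,140,4),"wrist":(0,0,1)}
pts=[("scene",68,468,75,-130,0),("scene",573,481,75,130,0),("scene",105,182,-55,-115,92),("scene",314,184,-55,-5,92),("scene",96,317,55,-115,92),("scene",316,318,55,-5,92),("scene",95,430,55,-115,12),("scene",309,436,55,-5,12),("scene",530,198,-50,111,88),("scene",549,322,50,111,88),
("wrist",188,172,-55,-5,92),("wrist",347,168,55,-5,92),("wrist",350,318,55,-115,92),
("side",303,230,55,-5,92),("side",362,325,55,-115,92),("side",207,365,-55,-115,92),("side",188,485,-75,-130,0),("side",390,425,75,-130,0),("side",72,245,-75,130,12),("side",103,168,-50,111,88),("side",232,138,50,111,88)]
def uv(n,u,v):
    x,y,k=C[n]; return np.array([x+(u+.5)/k-.5,y+(v+.5)/k-.5])
def T(p,X):
    c,s=np.cos(p[2]),np.sin(p[2]); X=np.asarray(X)/1000
    return np.array([p[0]+c*X[0]-s*X[1],p[1]+s*X[0]+c*X[1],X[2]])
if __name__=="__main__":
    f=lambda p: np.concatenate([(proj(S[n],T(p,(a,b,c)))[0]-uv(n,u,v))/(3 if n=="wrist" else 1) for n,u,v,a,b,c in pts])
    q=least_squares(f,[0.55,0.12,0],loss="soft_l1"); print(q.x)
    for p,r in zip(pts,f(q.x).reshape(-1,2)): print(p,r.round(2))
    p=q.x
    for n,u,v,z in [("scene",675,200,.127),("scene",665,268,.087),("side",141,58,.128),("side",143,107,.087)]:
        X=ray(S[n],*uv(n,u,v),z); b=T(p,(0,55,0)); d=X-b; print(n,X, np.hypot(*d[:2]), np.arctan2(d[1],d[0])-p[2]-np.pi/2)
    CB=(140,180,4)
    B=lambda u,v,z: ray(S["scene"],CB[0]+(u+.5)/4-.5,CB[1]+(v+.5)/4-.5,z)
    print("board",[B(u,v,.018)[:2].round(4) for u,v in [(390,180),(386,348),(76,362)]], "old",B(155,195,.034), "phial",B(503,410,.05),"pot",B(620,142,.055))
E
python3 fit.py
python3 - <<'E'
from h import *
import pickle
S=pickle.load(open("S0.pkl","rb"))
crop("si_board.png",S["side"]["img"],270,240,450,400,4)
E
```

```text
[0.51480835 0.03696468 0.028126  ]
('scene', 68, 468, 75, -130, 0) [-0.5   1.59]
('scene', 573, 481, 75, 130, 0) [0.66 1.57]
('scene', 105, 182, -55, -115, 92) [-0.24 -1.14]
('scene', 314, 184, -55, -5, 92) [-0.5  -0.65]
('scene', 96, 317, 55, -115, 92) [-0.27 -0.22]
('scene', 316, 318, 55, -5, 92) [0.3  0.76]
('scene', 95, 430, 55, -115, 12) [0.39 0.26]
('scene', 309, 436, 55, -5, 12) [0.21 0.07]
('scene', 530, 198, -50, 111, 88) [ 0.84 -0.11]
('scene', 549, 322, 50, 111, 88) [0.73 0.86]
('wrist', 188, 172, -55, -5, 92) [-2.08  0.34]
('wrist', 347, 168, 55, -5, 92) [0.22 0.13]
('wrist', 350, 318, 55, -115, 92) [-0.41 -0.05]
('side', 303, 230, 55, -5, 92) [-0.85 -0.7 ]
('side', 362, 325, 55, -115, 92) [0.58 0.76]
('side', 207, 365, -55, -115, 92) [0.19 1.24]
('side', 188, 485, -75, -130, 0) [0.05 1.56]
('side', 390, 425, 75, -130, 0) [0.71 1.92]
('side', 72, 245, -75, 130, 12) [-1.26 -1.15]
('side', 103, 168, -50, 111, 88) [-0.09 -0.04]
('side', 232, 138, 50, 111, 88) [ 0.03 -0.05]
scene [0.50771039 0.20962526 0.127     ] 0.11781318740748829 0.019010420952230156
scene [0.51340248 0.20955173 0.087     ] 0.11760889040386172 -0.029323616208444037
side [0.51292068 0.21236883 0.128     ] 0.12042638795792067 -0.025294816980405255
side [0.51183799 0.20779304 0.087     ] 0.11585886260840837 -0.015837978745563364
board [array([ 0.3857, -0.2914]), array([ 0.5279, -0.2679]), array([ 0.5491, -0.4317])] old [ 0.42655949 -0.41743731  0.034     ] phial [ 0.60375815 -0.19130553  0.05      ] pot [ 0.38937846 -0.15525389  0.055     ]
```

View pics/si_board.png

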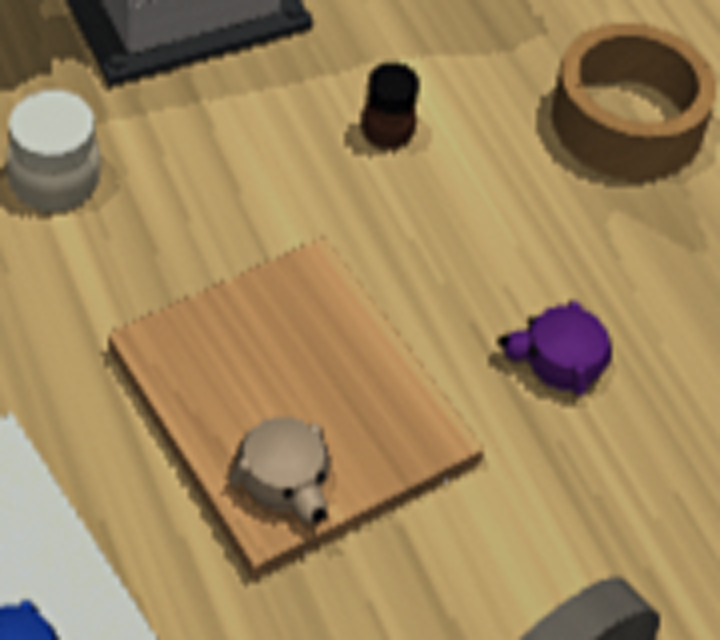

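```bash
cat >> h.py <<'E'
FIX=np.array([0.5148,0.0370,0.028])
def fx(a,b,c):
    cs,sn=np.cos(FIX[2]),np.sin(FIX[2]); return np.array([FIX[0]+cs*a-sn*b,FIX[1]+sn*a+cs*b,c])
R0=Rn.from_matrix(np.array([[0,0,1],[-1,0,0],[0,-1,0]],float)) # placeholder, set below
def quat(R):
    q=R.as_quat(); return [q[3],q[0],q[1],q[2]]
q0=[0.5,-0.5,0.5,-0.5]
R0=Rn.from_quat([q0[1],q0[2],q0[3],q0[0]])
def down(yaw): return quat(Rn.from_euler('z',yaw)*R0)
def grip(a): # lever grip position xy at lever angle a
    return fx(-.118*np.sin(a),.055+.118*np.cos(a),0)[:2]
E
python3 - <<'E'
from h import *
from fit import S
print(R0.as_matrix().round(2))
cs=lambda n:-np.array(S[n]["R"]).T@np.array(S[n]["t"])
print("wristcam",cs("wrist"))
ob=[]
for n,o,l in [("scene",(140,180),[(390,178,75,85),(386,350,-75,85)]),]: pass
P=[("scene",140,180,390,178,-75,85),("scene",140,180,386,350,75,85),("scene",140,180,76,362,75,-85),
("side",270,240,112,338,-75,85),("side",270,240,322,242,75,85),("side",270,240,482,458,75,-85),("side",270,240,252,570,-75,-85)]
def Tb(p,a,b):
    c,s=np.cos(p[2]),np.sin(p[2]);return np.array([p[0]+(c*a-s*b)/1e3,p[1]+(s*a+c*b)/1e3,.018])
f=lambda p:np.concatenate([proj(S[n],Tb(p,a,b))[0]-np.array([x+(u+.5)/4-.5,y+(v+.5)/4-.5]) for n,x,y,u,v,a,b in P])
q=least_squares(f,[.46,-.35,.14],loss="soft_l1"); print("board",q.x,f(q.x).round(1))
print("free", Tb(q.x,0,40))
print("old side",ray(S["side"],270+284/4-.4,240+450/4-.4,.034))
for n,a in (("lever0",0),("l+",.53),("l-",-.53)):
    print(n,[None if (k:=inverse_kinematics([*grip(a),z],down(FIX[2]+a))) is None else k for z in (.095,)])
# lid
for th,ph in ((0,0),(.65,.15),(1.3,.3),(1.6,.3),(1.6,0)):
    u=np.array([-np.cos(th),np.sin(th)]);nn=np.array([np.sin(th),np.cos(th)]); b=.1*u+.069*nn
    pos=fx(.055+b[0],-.06,.057+b[1]); R=Rn.from_euler('z',FIX[2])*Rn.from_euler('y',ph)*R0
    print(th,ph,pos,R.apply([0,1,0]).round(2),inverse_kinematics(pos+.01*R.apply([0,1,0]),quat(R)))
E
```

```text
[[ 0.  0.  1.]
 [-1.  0.  0.]
 [ 0. -1.  0.]]
wristcam [0.55062954 0.07474568 0.37437973]
board [ 0.46217824 -0.36472785  0.14608936] [ 0.7 -2.2 -0.5 -1.8 -2.8 -0.2 -1.5 -0.7  0.8 -0.9  0.9 -1.2  0.2  0.2]
free [ 0.45635543 -0.32515393  0.018     ]
old side [ 0.43921364 -0.40664657  0.034     ]
lever0 [array([ 0.2566642 ,  0.45722937, -0.37494635,  0.73862061,  0.        ,
        1.79946052])]
l+ [array([ 0.25203066,  0.36022698, -0.53552876,  0.67504059,  0.        ,
        1.26482699])]
l- [array([ 0.2078205 ,  0.53909032, -0.23162697,  0.80007904,  0.        ,
        2.28061683])]
0 0 [ 0.47149742 -0.02423632  0.126     ] [ 0.  0. -1.] [-0.2078887   0.30302861 -0.55563712  0.7121306   0.          1.33490763]
0.65 0.15 [ 0.53362254 -0.02249636  0.17244842] [-0.15 -0.   -0.99] [-0.1645231   0.46413196 -0.17907256  1.07486075 -0.02859679  1.38038289]
1.3 0.3 [ 0.61117828 -0.02032423  0.17181324] [-0.3  -0.01 -0.96] [-0.13125494  0.73049532  0.25424972  1.39097422 -0.04688154  1.41854236]
1.6 0.3 [ 0.64332057 -0.01942401  0.15494259] [-0.3  -0.01 -0.96] [-0.12423382  0.80905813  0.36175407  1.42022388 -0.04482962  1.42526403]
1.6 0 [ 0.64332057 -0.01942401  0.15494259] [ 0.  0. -1.] [-0.1447892   0.56080199 -0.05094879  0.95904555  0.          1.39800712]
```

Run:
```python
from h import *
a=-0.013
x,y=grip(a); print(x,y)
r.move_to([x,y,.19],down(FIX[2]+a))
s=imaging.snapshot("wrist"); cv2.imwrite("pics/w1.png",s["img"][:,:,::-1])
import pickle; pickle.dump(s,open("w1.pkl","wb")); print(proj(s,[[*grip(a),.128]]), get_obs()["clock"])
```

```text
0.5114902675930321 0.2099651666574542
[[315.49307188 254.39640513]] 1.225
```

View pics/w1.png

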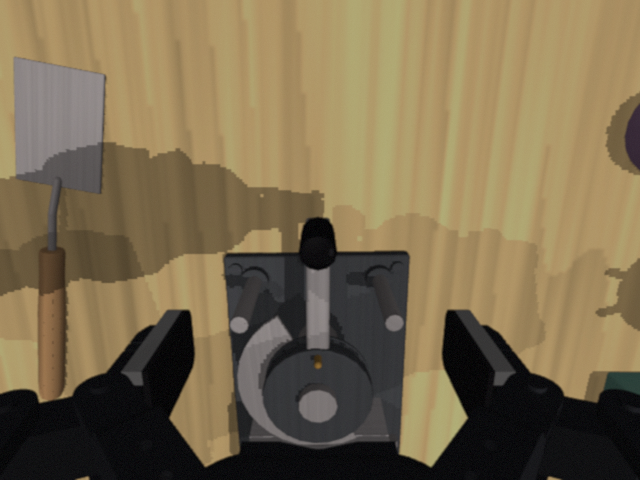

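```bash
cat >> h.py <<'E'
def swing(a0,a1,z,speed=.15,n=None):
    n=n or max(1,int(np.ceil(abs(a1-a0)/.19)))
    F=[]
    for a in np.linspace(a0,a1,n+1)[1:]:
        r.move_straight([*grip(a),z],down(FIX[2]+a),speed=speed)
        f=get_obs()["force"]; t=np.array([-np.cos(a+FIX[2]),-np.sin(a+FIX[2])]); F.append((round(float(f[:2]@t),1),round(float(f[:2]@[t[1],-t[0]]),1)))
    return F
E
python3 - <<'E'
from h import *
a=-0.013
r.move_straight([*grip(a),.096],None,speed=.15)
hand.close(25)
print(get_obs()["opening"],get_obs()["force"])
print(swing(a,.2,.096)); print(get_obs()["clock"])
print(swing(.2,.53,.096)); print(get_obs()["clock"])
s=imaging.snapshot("side"); crop("si2.png",s["img"],250,140,400,290,4)
o=get_obs(); print(o["tool_pos"],grip(.53),o["force"],o["opening"])
E
```

```text
0.22587431942280728 [-0.85580274 -0.24179181  4.45540136]
[(-2.8, -0.0), (-1.9, -1.6)]
3.125
[(-2.2, -1.0), (-2.6, -1.9)]
3.7583
[0.45188108 0.19242947 0.09633741] [0.45078031 0.1920797 ] [3.11244426 0.29733439 3.59225772] 0.22056953408210922
```

View pics/si2.png

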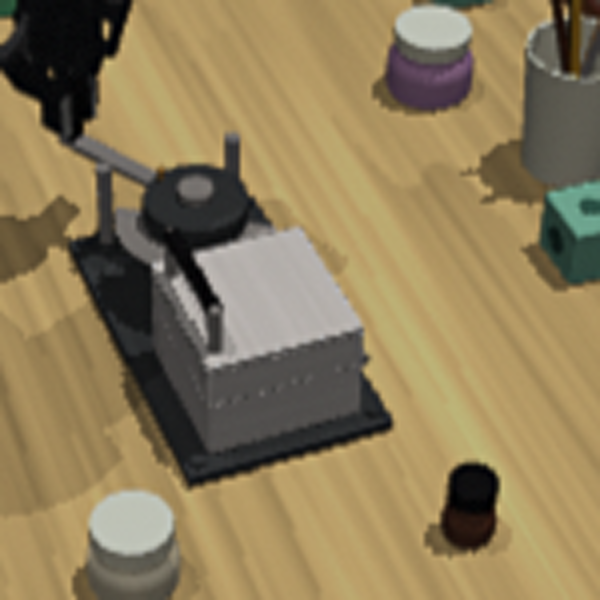

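Run:
```python
from h import *
for i in range(2):
    print(swing(.53,-.53,.096,.2)); o=get_obs(); print(o["clock"],o["tool_pos"],o["opening"])
    print(swing(-.53,.53,.096,.2)); o=get_obs(); print(o["clock"],o["tool_pos"],o["opening"])
s=imaging.snapshot("side"); crop("si3.png",s["img"],250,140,400,290,4)
```

```text
[(2.1, 0.1), (1.2, 0.3), (-2.2, 0.9), (-0.2, 1.1), (-2.6, 1.1), (1.2, 0.9)]
5.7583 [0.56926557 0.19559269 0.09618723] 0.22402942516262694
[(-1.1, 0.7), (-2.3, -0.7), (-1.5, -1.6), (-2.5, -1.4), (-2.0, -2.6), (-2.0, -3.9)]
7.7083 [0.45088394 0.19159315 0.09615533] 0.22543727101148459
[(1.3, -3.1), (2.1, -2.1), (-1.6, -0.9), (1.1, 0.4), (-0.3, -1.3), (2.1, 1.2)]
9.6583 [0.5688697  0.1959629  0.09611164] 0.21945332482174296
[(-0.0, 1.1), (-0.6, -1.0), (-1.0, -1.6), (-1.1, -2.4), (-1.8, -2.1), (-1.2, -3.7)]
11.6083 [0.45040751 0.19167272 0.09610811] 0.22485577208670052
```

View pics/si3.png

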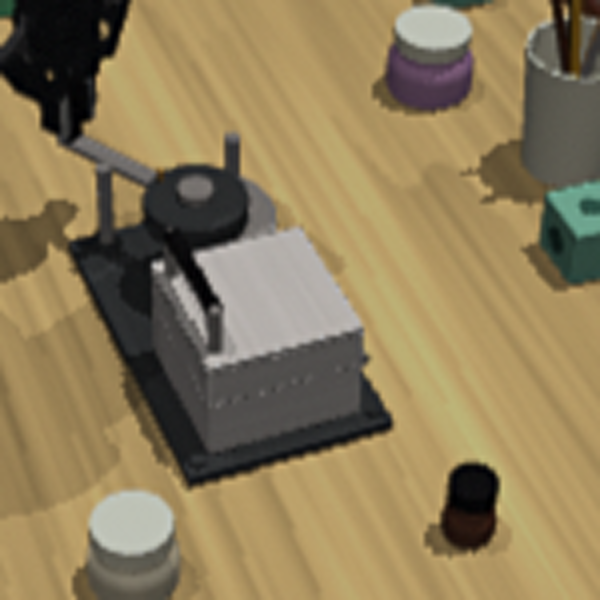

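The washer has turned to the far (+x) side. One more cycle, then release, back off and measure its angle.

Run:
```python
from h import *
print(swing(.53,-.53,.096,.2)); print(swing(-.53,.53,.096,.2)); o=get_obs(); print(o["clock"],o["tool_pos"],o["opening"])
hand.open_jaws()
p=get_obs()["tool_pos"]; r.move_straight([p[0],p[1],.2],None,speed=.25)
x=fx(0,.075,.26); r.move_to(x,down(FIX[2]))
s=imaging.snapshot("wrist"); cv2.imwrite("pics/w4.png",s["img"][:,:,::-1])
import pickle; pickle.dump(s,open("w4.pkl","wb"))
b=fx(0,.055,.0695); print("bolt px",proj(s,b))
for ang in (0,90,180,270): 
    c=np.radians(ang)+FIX[2]; print(ang,proj(s,b+[.058*np.cos(c),.058*np.sin(c),0]))
print(get_obs()["clock"])
```

```text
[(2.2, -2.3), (1.7, -1.5), (-1.4, 0.4), (3.1, 1.0), (-0.8, 1.1), (2.7, 1.8)]
[(-1.2, -0.3), (-1.8, 0.1), (-1.7, -0.7), (-1.7, -2.4), (-2.0, -3.5), (-1.4, -3.3)]
15.5583 [0.45027335 0.19158455 0.09610262] 0.22333626852278082
bolt px [[318.79116145 224.95777639]]
0 [[390.49905151 225.00173493]]
90 [[318.80966335 152.40126783]]
180 [[247.16675656 224.91386903]]
270 [[318.77440301 290.67717135]]
17.375
```

View pics/w4.png

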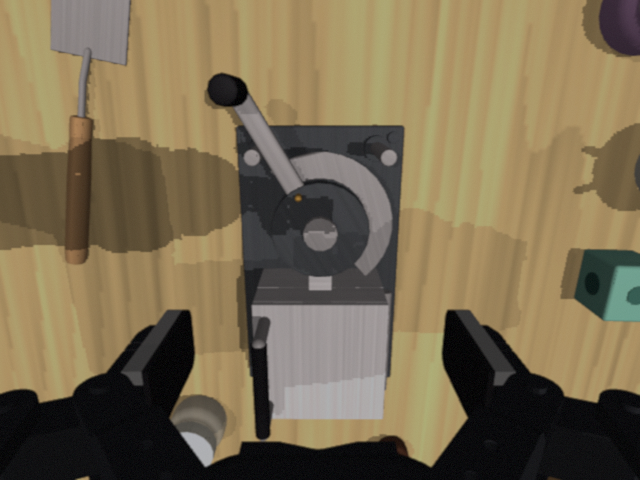

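```bash
python3 - <<'E'
from h import *
import pickle; s=pickle.load(open("w4.pkl","rb"))
for b in (-.025,-.095): print(proj(s,fx(-.045,b,.126)))
for a,b in ((-.055,-.005),(.055,-.005),(.055,-.115),(-.055,-.115)): print(proj(s,fx(a,b,.092)))
E
cat >> h.py <<'E'
def lidpose(th,ph,d=.009):
    u=np.array([-np.cos(th),np.sin(th)]);nn=np.array([np.sin(th),np.cos(th)]); b=.1*u+.069*nn
    R=Rn.from_euler('z',FIX[2])*Rn.from_euler('y',ph)*R0
    return fx(.055+b[0],-.06,.057+b[1])+d*R.apply([0,1,0]),quat(R)
E
```

```text
[[257.69812515 350.06219601]]
[[261.42712932 428.01887471]]
[[250.0447096  304.68671803]]
[[387.49025089 304.86013526]]
[[381.50596968 418.81328575]]
[[255.96540366 418.53867231]]
```

Run:
```python
from h import *
p,q=lidpose(0,0,.012); p[0]+=.001
r.move_to([p[0],p[1],.2],q)
r.move_straight(p,None,speed=.15)
hand.close(40)
o=get_obs(); print(o["opening"],o["force"],o["clock"])
ths=np.linspace(0,.6,5)[1:]
for th in ths:
    pp,qq=lidpose(th,th*.22,.012); r.move_straight(pp,qq,speed=.12)
    o=get_obs(); print(round(th,2),o["force"].round(1) if hasattr(o["force"],"round") else o["force"],round(o["opening"],3),np.array(o["tool_pos"])-pp)
s=imaging.snapshot("side"); crop("si5.png",s["img"],250,120,400,290,4)
print(get_obs()["clock"])
```

```text
0.12395489641025582 [-2.75637917  0.49001712  4.69544801] 19.4417
0.15 [-4.1 -1.8 -0.4] 0.12 [-0.00099193 -0.00014094 -0.00051653]
0.3 [-6.4 -1.5  3.2] 0.122 [-0.00202784 -0.00017081 -0.00057045]
0.45 [-10.3  -1.8  10.9] 0.122 [-0.0024761  -0.00019287  0.00018377]
0.6 [-8.4 -1.1 16. ] 0.119 [-0.00113189 -0.0001862   0.00122135]
20.6833
```

View pics/si5.png

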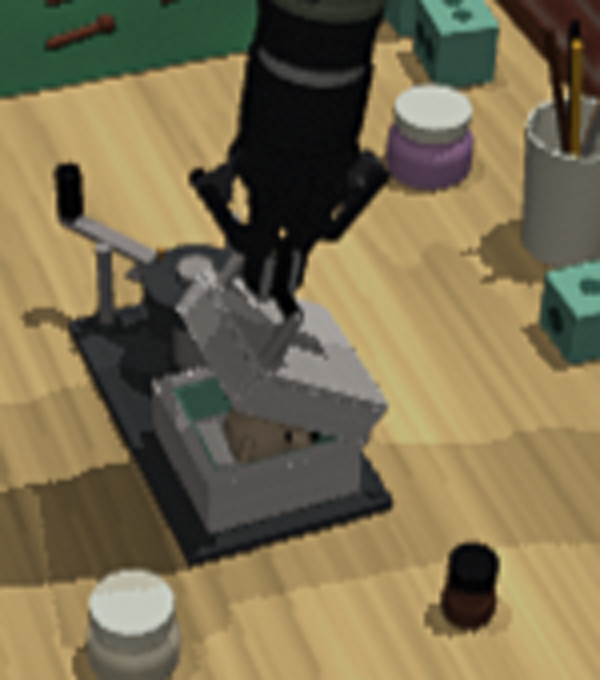

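Run:
```python
from h import *
h0=fx(.055,-.06,.057)
dr=.002
for th in np.linspace(.6,1.5,7)[1:]:
    pp,qq=lidpose(th,.13+(th-.6)*.25,.012); c,_=lidpose(th,0,0); v=c-h0; v[1]=0
    cmd=pp+dr*v/np.linalg.norm(v); r.move_straight(cmd,qq,speed=.12)
    o=get_obs(); f=np.array(o["force"]); e=v/np.linalg.norm(v); fr=f@e; dr+=.00008*(fr-2)
    print(round(th,2),f.round(1),"rad",round(fr,1),"dr",round(dr,4),round(o["opening"],3))
s=imaging.snapshot("side"); crop("si6.png",s["img"],250,120,400,290,4)
print(get_obs()["clock"])
```

```text
0.75 [-4.4 -0.5  7.4] rad 8.2 dr 0.0025 0.12
0.9 [-3.5 -0.6  9. ] rad 9.3 dr 0.0031 0.121
1.05 [-0.6 -1.   6.1] rad 6.1 dr 0.0034 0.122
1.2 [ 0.5 -0.2  3.3] rad 3.4 dr 0.0035 0.122
1.35 [ 0.2 -1.6  2.9] rad 2.7 dr 0.0036 0.119
1.5 [ 1.  0. -0.] rad 0.5 dr 0.0034 0.118
22.5333
```

View pics/si6.png

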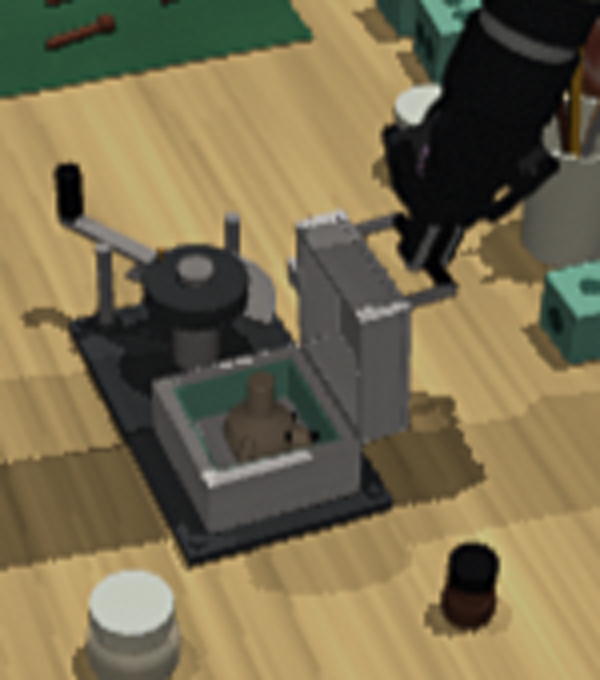

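Run:
```python
from h import *
hand.open_jaws()
o=get_obs(); print(o["force"],o["opening"])
p=np.array(o["tool_pos"]); w,x,y,z=o["tcp_rot"]; R=Rn.from_quat([x,y,z,w])
r.move_straight(p-.10*R.apply([0,1,0]),None,speed=.2)
print(get_obs()["force"])
r.move_to(fx(0,-.09,.27),down(FIX[2]-np.pi/2))
s=imaging.snapshot("side"); crop("si7.png",s["img"],250,120,400,290,4)
s=imaging.snapshot("wrist"); cv2.imwrite("pics/w7.png",s["img"][:,:,::-1])
import pickle; pickle.dump(s,open("w7.pkl","wb"))
o=get_obs(); print(o["clock"],o["tool_pos"],o["qpos"])
print(proj(s,fx(0,-.06,.086)))
```

```text
[1.04791163 0.9136426  0.01388016] 0.9977270094942309
[-0.79249465 -0.04104207 -0.94373568]
25.2917 [ 0.51790392 -0.05300207  0.26964633] [-2.43848649e-01  2.48687395e-01 -1.99767629e-01  1.12276348e+00
  2.71679078e-05  2.86912366e+00]
[[278.92625231 204.64600824]]
```

View pics/si7.png

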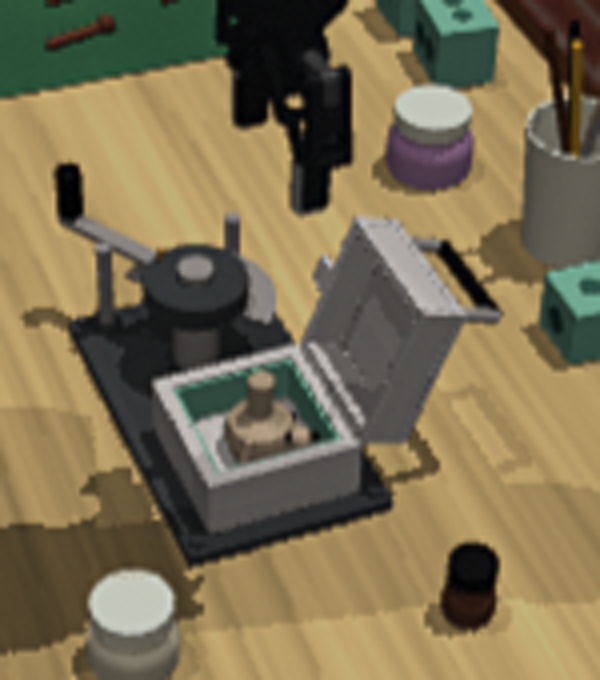

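View pics/w7.png

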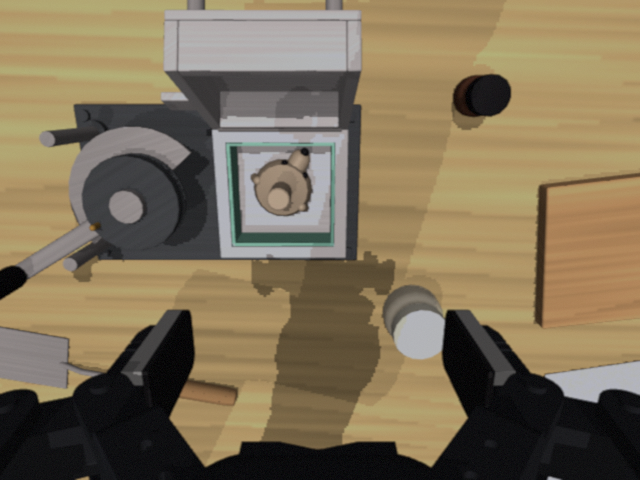

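Run:
```python
from h import *
import pickle; s=pickle.load(open("w7.pkl","rb")); S=pickle.load(open("S0.pkl","rb"))
print(ray(s,279,197,.086),fx(0,-.06,.086), ray(S["side"],250+262.5/4-.4,120+381/4-.4,.086))
for a,b in ((-.055,-.115),(-.055,-.005),(.055,-.115),(.055,-.005)): print(proj(s,fx(a,b,.057)))
c=imaging.snapshot("scene"); crop("sc8.png",c["img"],310,180,430,300,5)
crop("w7c.png",s["img"],200,120,360,270,5)
```

```text
[ 0.52259957 -0.02302254  0.086     ] [ 0.51647978 -0.02297648  0.086     ] [ 0.5214368  -0.02318109  0.086     ]
[[345.30146117 257.71028781]]
[[221.43046426 257.64497428]]
[[347.97245369 130.4519609 ]]
[[212.51058264 130.34559816]]
```

View pics/w7c.png

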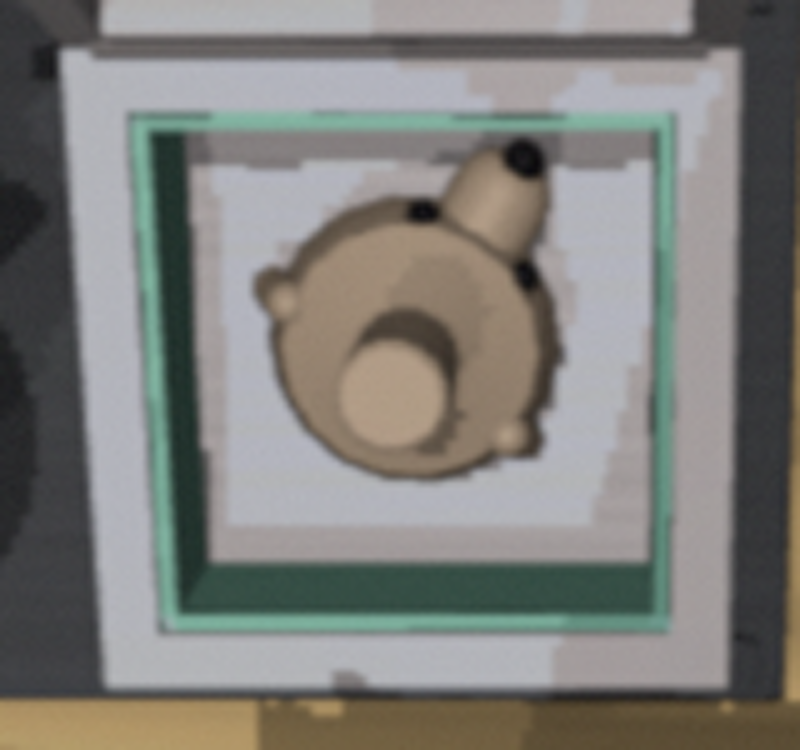

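Run:
```python
from h import *
q=down(FIX[2]-np.pi/2); c=[.5215,-.023]
r.move_straight([*c,.15],q,speed=.2)
s=imaging.snapshot("side"); 
print(r.move_straight([*c,.065],None,speed=.12,until_force=8), get_obs()["force"])
hand.close(30)
o=get_obs(); print(o["opening"],o["force"],o["tool_pos"],o["clock"])
r.move_straight([*c,.085],None,speed=.08)
s=imaging.snapshot("side"); crop("si9.png",s["img"],250,120,400,290,4)
o=get_obs(); print(o["opening"],o["force"],o["tool_pos"],o["clock"])
```

```text
False [ 0.12226439 -0.21089396 -0.26810133]
0.19038939456699847 [-0.51090173  0.12574339  0.8370782 ] [ 0.52156008 -0.02296186  0.06507411] 27.65
0.1885931034388725 [-0.99497524  0.94693532 -0.54074643] [ 0.52145816 -0.02301514  0.08494653] 28.1
```

View pics/si9.png

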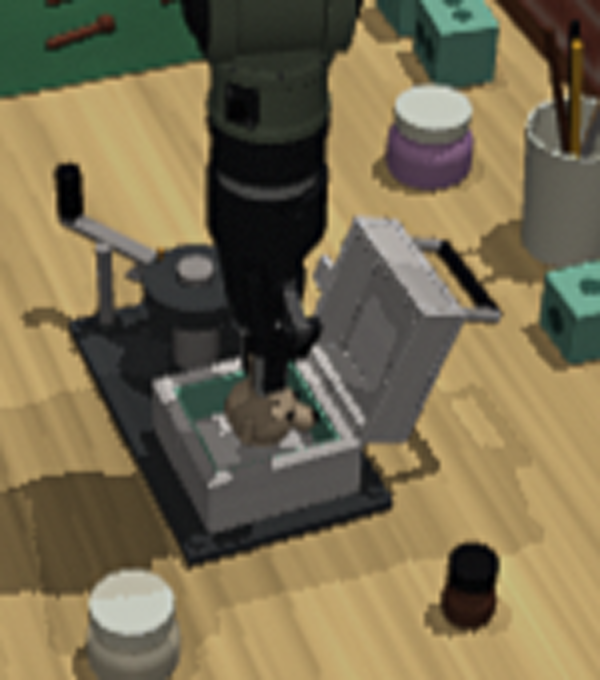

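Run:
```python
from h import *
q=down(FIX[2]-np.pi/2)
r.move_straight([.5215,-.023,.19],None,speed=.2)
r.move_straight([.4608,-.3227,.19],q,speed=.2)
r.move_straight([.4608,-.3227,.085],None,speed=.2)
for n in ("side","scene"):
    s=imaging.snapshot(n)
    if n=="side": crop("si10.png",s["img"],270,220,450,380,4)
    else: crop("sc10.png",s["img"],130,150,310,290,4)
o=get_obs(); print(o["opening"],o["force"],o["tool_pos"],o["clock"])
```

```text
0.18720423244949966 [ 0.35335685 -0.10348651 -0.97370295] [ 0.46196851 -0.32350254  0.08670124] 31.225
```

View pics/si10.png

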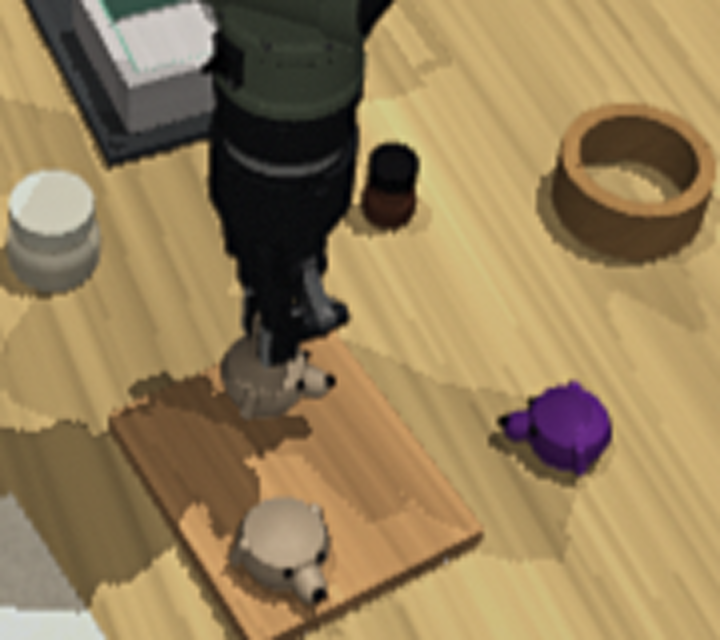

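View pics/sc10.png

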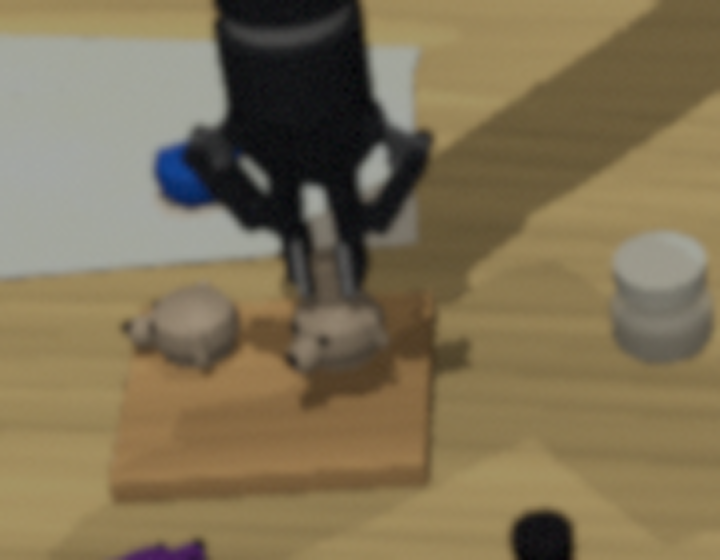

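Run:
```python
from h import *
c=[.4608,-.3227]
r.move_straight([*c,.066],None,speed=.08); r.hold(.3)
print(get_obs()["force"])
print(r.move_straight([*c,.0605],None,speed=.02,until_force=3))
o=get_obs(); print(o["opening"],o["force"],o["tool_pos"],o["clock"])
r.hold(.2)
hand.open_jaws(); r.hold(.2)
r.move_straight([*c,.19],None,speed=.15)
r.move_to([.42,-.05,.3],down(-np.pi/2))
for n in ("side","scene"):
    s=imaging.snapshot(n); cv2.imwrite(f"pics/{n}11.png",s["img"][:,:,::-1])
    if n=="side": crop("si11.png",s["img"],270,220,450,380,4)
    else: crop("sc11.png",s["img"],130,150,310,290,4)
o=get_obs(); print(o["force"],o["tool_pos"],o["clock"])
```

```text
[ 0.93114671  0.3880982  -1.27656773]
True
0.18753031609183102 [-1.59063595  1.2200622   4.61443902] [ 0.46104521 -0.32276086  0.06098626] 32.225
[ 0.07102259  0.15622359 -0.22088112] [ 0.42023861 -0.05094303  0.29930936] 35.5583
```

View pics/si11.png

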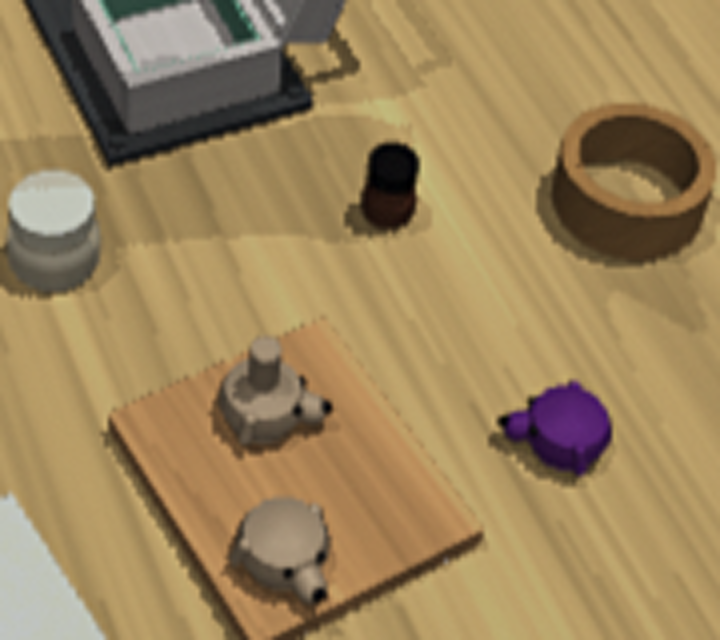

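View pics/sc11.png

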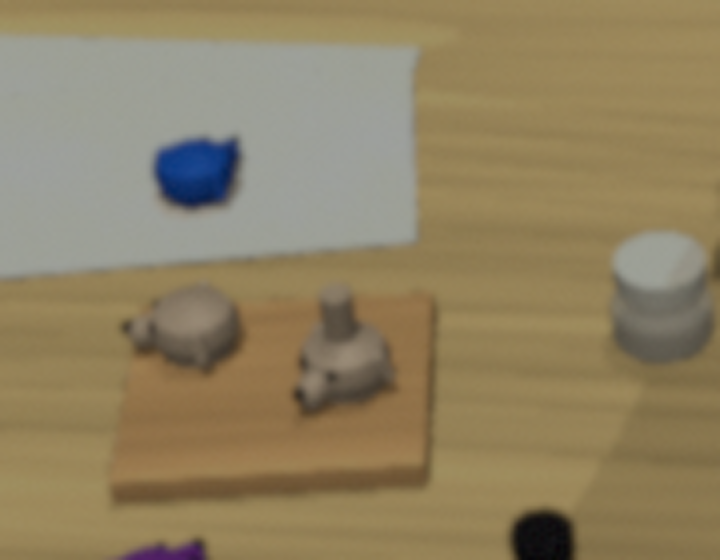

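View pics/side11.png

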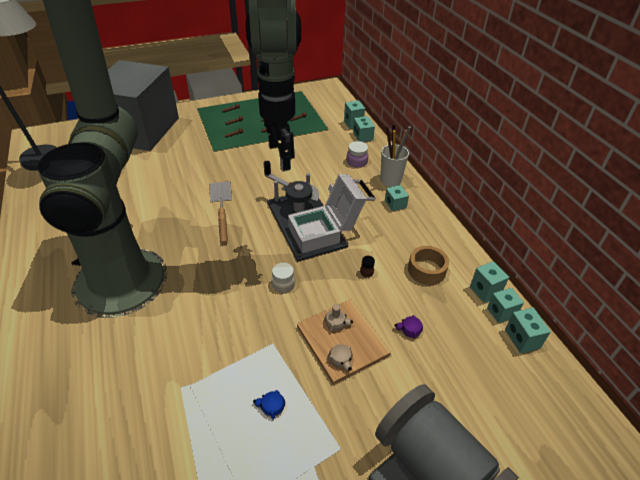

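The cast stands upright on the board's free half at about crop pixel (262,400). The old head, pot, jar and tape are where they were, the lid is open, and the arm is clear.

Run:
```python
from h import *
hand_in(); print(get_obs()["clock"])
```

```text
the job is handed in; nothing more can be done
the job is handed in; nothing more can be done
```

The job is done and handed in at about 36 s of the 69 s limit; `hand_in()` gave no verdict.

- **Bolt:** I held the lever's black grip and made four loosening swings. From the wrist pictures the bolt turned about 3.3 rad from its start, and the tab was clear of the washer. The fingers never went near the washer.
- **Lid:** I swung it by its bar to about 1.5 rad and let go. It fell fully open and was still open in the last picture. The swing pulled up to about 18 N at first because my path was 1–2 mm too tight; I corrected it on the way.
- **Cast:** I lifted it by the stub and set it down until a light touch of about 5 N, with the tool at the height expected for the foot on the board. It stands upright on the free half, about 40 mm to the +y side of the board's middle.

In the last side and scene pictures the old head, pot, jar and tape are where they were, and the arm is clear with no force on it. One measurement disagreed: I found the cast about 5–6 mm off the mould's middle, while the task allows 4 mm. My fixture position is probably 1–2 mm off, and it did not affect the grasp.

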